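Load and lock a sample carrier in the bench fixture

ROBOT

A 6-joint arm with a two-finger parallel gripper is mounted at the origin on the work surface. World frame = base frame: x ahead of the robot, y to its left, z up, the work surface at z = 0. Lengths are in m, angles in rad, forces in N, time in s.
With the tool pointing down it reaches from about 0.25 to 0.725 m from the base axis. Payload 4 kg.
Tool frame: the origin (TCP) lies midway between the tips of the shut fingers; the grasp point (between the pads) lies 19 mm behind it; x points along the fingers, y is the direction in which the jaws open and shut, and the axes are right-handed (so a half turn about x gives the same grasp; the last joint's range is limited). The gripper opens to 85 mm and grips with 20 to 120 N. Pads are 22 mm wide; open, the fingers measure 114 mm over their backs; the gripper's body (76 mm by 85 mm) begins 54 mm behind the grasp point. The pads swing forward as they close: fully open they stand 13 mm farther back than shut.
Start: joints at [-1.2, 0.241, 0.005, 1.335, 0, 1.571], TCP at [0.181, -0.466, 0.231] pointing down, gripper open.
Joint ranges: [-2.72, 2.72], [-1.05, 1.87], [-1.09, 1.28], [-1.99, 2.15], [-1.42, 1.44], [-3.14, 3.14]. Speed limits (rad/s): [2.79, 2.79, 3.14, 3.14, 3.14, 3.14].

INTERFACE

Orientations are given as a unit quaternion [x, y, z, w].
In Python, from workcell import * gives the robot as it stands.
- The arm moves only by the tool play_rows, never from a script. Its argument "plan" is a list of rows, each a list of 7 numbers: the shift along the tool's x, y, z in mm, then the turn, a rotation vector about the tool's x, y, z in rad, then the closure, from -1 (fully open) to 1 (shut). In form: [[x, y, z, rx, ry, rz, grip], ...]. A call has 1 to 20 rows; each row shifts and turns the commanded pose from where the row before left it, along the tool's axes as they then stand; what a row does not reach is not made up. A row lasts 1/12 s, in which the tool goes at most 41.7 mm and 7.16 degrees, less where a joint would pass 70% of its speed; a pose out of reach is approached as far as the arm can. A call with a gripper value outside its range is refused whole. The fingers move at their own pace and stop on an object; the grip force is fixed at half the most. Time passes only in rows, so rows that do not move let the fingers close. It gives the time, the measured TCP pose, the force and the opening at its end, in the units of the state.
- get_obs(): the state, without advancing time (a new reading comes with each control period).
- camera(name): name is "side" or "top"; returns a dict with "frame" (384x512x3 uint8, red, green, blue), "depth" (384x512 float32, m along the optical axis (not along the pixel's ray), 0 where there is no reading), "fx", "fy", "cx", "cy" (pixels), "camera_from_world" (4x4, takes a point from world to camera coordinates). Camera axes: x right, y up, looking along -z (the intrinsics and any distortion apply to the point x, -y, -z); pixel columns grow to the right and rows downward; lengths in m; the calibration is good to about 2 mm. A picture is of the moment at which its call begins.
- job_done(): hands the job in, once; it reports no verdict.
Trained networks look in a picture, given as the dict that the camera call returned (one of the last four; its "shot" number tells which), for a name from the list of things; names that differ only in an ending like _2 or _b are one class to them, and where a whole thing is asked for, a point or a joint stands for the part that bears it (a point fixed in the world has none). Each returns a list of dicts, best first, with "confidence" (0 to 1); they miss things now and then, are a little off and sometimes report something else, mostly with a low value. They report only what shows in the picture. A call takes as long as a camera call. They do not tell look-alikes from the thing itself.
- search_frame(thing, picture): "centre" ([x, y, z] in m, in world coordinates, good to about 4 mm: the middle of the surface that is visible of it).
- pinpoint(thing, picture): "centre" ([x, y, z] in m, in world coordinates, good to about 4 mm: a listed point, or the origin of a listed thing).
The state is a dict: "clock": time; "joint_pos": joint angles; "joint_vel": joint speeds; "tau": joint torques, N m; "eef_pos": TCP position; "tool_rot": TCP orientation; "ft_force": force on the tool from outside, world axes, zero at the start; "ft_torque": the same for the moment, N m; "grip_width": finger opening in m.
Only numpy, scipy, OpenCV 4.12 (cv2) and the standard library are available. Lean on these libraries where they do the work, as an engineer would, in place of code of your own. Each camera call takes 0.05 s, during which the arm holds its last target. There are 200 camera calls.

TASK

Slide the orange-handled sample carrier, plate edge first, into the slot of the clamping fixture until it is fully home against the end stop. Then turn the fixture's red-handled torque lever clockwise (seen from above) until it clicks past its detent and stays over, and leave the carrier home and everything else on the bench where it is.

Things in the scene. Friction and masses are not known exactly. Their poses are not given: they have to be found in the camera images.
- fixture: Fixed grey clamping fixture on an aluminium base plate 170 x 200 x 10 mm. Origin under the plate, on the table; x along the slot's insertion direction, y left, z up. Plate: x -100 to +70, y -100 to +100. Grey block: x -5 to +70, top z 34; slot in its left part, torque lever on its right. The lever's hub drives a yellow spring slide by a link on the block's top (x +15 to +45, up to z 67).
- slot_home (a point): Point on the slot floor (z 10) where the carrier's origin lies when it is fully home; axes as the fixture's (fixture x -20, y +50).
- slot_mouth (a point): Centre of the slot's mouth at floor height, axes as the fixture's (fixture x -5, y +50, z 10). Slot: open to -x, 56 wide, 11 high (z 10 to 21), end stop 60 behind the mouth. Its floor is the base plate, a ledge reaching 95 before the mouth. Two low guides (tops z 20) flare to about 71 apart 55 before the mouth; a lip over the mouth slopes up, 9 outward.
- lever_axis (a point): Point on the torque lever's vertical axis at the hub's underside, z 36 (fixture x +30, y -45); axes as the fixture's. The black hub is 50 in diameter, z 36 to 66.
- lever_post (a point): Centre of the lever's upright red handle post: 20 in diameter, z 54 to 99 (this point at z 76), 75 from the lever axis. It stands on a flat steel arm 14 wide, z 42 to 54, that reaches from the hub to 85 from the axis.
- lever (a joint): Turn of the torque lever in rad, 0 to 1.4, growing clockwise seen from above. At 0 the arm points along the fixture's -y; at 1.4 (its stop) almost along -x. The top of the detent is at 0.8: before it a spring pushes the lever back, past it the lever snaps on to 1.4 by itself and stays. Peak push about 6 N at the post.
- carrier_orange: Loose sample carrier, about 160 g, flat on the table: steel plate 150 x 50 x 6 mm with an upright orange grip fin 50 long (x), 12 thick (y), top at z 46. Origin: centre of the plate's underside; x towards the leading edge (at +75, enters the slot first), z up. The fin is centred at x -25 (-50 to 0). Two black samples lie on the front half.
- carrier_blue: A second carrier of the same shape with a blue fin; stays where it is.
- cap_white: White round plastic cap, 44 diameter, 18 high; bystander, origin under its centre.
- cap_white2: Another white cap, the same; bystander.
- cap_orange: Orange round plastic cap, 48 diameter, 18 high; bystander, origin under its centre.
- driver: Screwdriver lying on the bench near the robot's right; bystander.
- jar: Closed jar, 60 diameter, 75 high; bystander, origin under its centre.
There are look-alikes about, which are no part of the job. What is shaped like the carrier_orange but green or purple is not meant.

How it is judged:
By the outcome, as a careful person would: the job done as asked, in the order asked, and still so for the second after the job is handed in, with the robot touching nothing.
It also fails if it takes over 53 s, if anything falls off the work surface, if the arm or the gripper's body presses on something with over 40 N, if the wrist force passes 120 N, or if a joint passes its speed limit or range.

## Working session

There is one attempt and no reset: what is moved stays moved. The work goes in short steps, Python scripts to look and compute and a tool call to move; the robot and the scene stay as the last step left them, time stands still between calls to the robot, and variables do not carry over. Pictures are saved under pics/ and viewed, about 8 in all and at most 12, crops included, and the job is handed in when it is done.

Besides the shell and the picture viewer there is one more tool, called after "Call:" as name(argument=value, ...), one argument or row to a line, values as JSON. play_rows: Moves the arm, as the interface text tells. Its arguments: {"type":"object","properties":{"plan":{"type":"array","items":{"type":"array","items":{"type":"number"}}}},"required":["plan"]}

```bash
mkdir -p pics
cat > h.py <<'E'
from workcell import *
import numpy as np, cv2
def save(p,n): cv2.imwrite('pics/'+n,cv2.cvtColor(p['frame'],cv2.COLOR_RGB2BGR))
def cloud(p):
    d=p['depth']; v,u=np.mgrid[:d.shape[0],:d.shape[1]]
    c=np.stack([(u-p['cx'])/p['fx']*d,-(v-p['cy'])/p['fy']*d,-d,np.ones_like(d)],-1)
    return (c@np.linalg.inv(p['camera_from_world']).T)[...,:3]
def proj(p,w):
    c=p['camera_from_world']@np.r_[w,1]; return round(float(p['cx']+p['fx']*c[0]/-c[2]),1),round(float(p['cy']-p['fy']*c[1]/-c[2]),1)
E
python3 - <<'E'
from h import *
for n in ['top','side']:
    p=camera(n); save(p,n+'1.png'); print(n,[k for k in p])
    for t in ['fixture','slot_home','slot_mouth','lever_axis','lever_post','carrier_orange','carrier_blue','jar','cap_orange']:
        for r in pinpoint(t,p)[:3]: print(t,np.round(r['centre'],3),round(r['confidence'],2),proj(p,r['centre']))
o=get_obs(); print(o)
E
```

```text
top ['frame', 'depth', 'fx', 'fy', 'cx', 'cy', 'camera_from_world', 'shot']
fixture [ 0.589 -0.108 -0.003] 0.76 (311.1, 179.6)
slot_home [ 0.555 -0.064  0.01 ] 0.67 (299.5, 188.6)
slot_mouth [ 0.57  -0.06   0.008] 0.56 (297.8, 184.6)
lever_axis [ 0.632 -0.134  0.036] 0.97 (319.6, 164.2)
lever_axis [0.744 0.018 0.003] 0.35 (273.1, 137.1)
lever_post [ 0.654 -0.215  0.076] 0.71 (345.6, 153.9)
carrier_orange [ 0.325  0.218 -0.001] 0.91 (217.5, 259.5)
carrier_orange [ 0.583  0.633 -0.003] 0.85 (96.4, 187.1)
carrier_orange [ 0.534  0.317 -0.001] 0.63 (187.8, 198.5)
carrier_blue [0.522 0.176 0.   ] 0.91 (229.0, 200.5)
jar [ 0.548  0.491 -0.002] 0.87 (137.2, 195.8)
jar [ 0.59  -0.106 -0.003] 0.74 (310.8, 179.3)
cap_orange [ 0.698  0.261 -0.004] 0.58 (204.1, 152.4)
side ['frame', 'depth', 'fx', 'fy', 'cx', 'cy', 'camera_from_world', 'shot']
fixture [ 0.589 -0.108 -0.   ] 0.92 (248.7, 161.7)
fixture [ 0.573 -0.062  0.012] 0.44 (250.6, 168.7)
fixture [ 0.554 -0.064  0.011] 0.25 (255.9, 169.3)
slot_home [ 0.555 -0.068  0.011] 0.66 (255.7, 168.5)
slot_mouth [ 0.572 -0.059  0.013] 0.67 (250.8, 169
[... 453 characters left out ...]
92  0.253 -0.002] 0.46 (193.3, 237.8)
{'clock': 1.0, 'joint_pos': array([-1.19995602e+00,  2.40647108e-01,  5.00200793e-03,  1.33519752e+00,
        4.44746000e-06,  1.57079850e+00]), 'joint_vel': array([ 0.00097045, -0.00098107,  0.00121735,  0.00030476, -0.0004099 ,
        0.00220119]), 'tau': array([-2.35244579e-04, -3.72217584e+01,  2.52695596e+01,  1.25526465e-03,
       -1.88514896e-04,  5.24281973e-06]), 'eef_pos': array([ 0.181201  , -0.46601202,  0.23128368]), 'tool_rot': array([-0.69498485, -0.13037748,  0.69498779, -0.13034472]), 'ft_force': array([0.18915971, 0.04448852, 0.34000637]), 'ft_torque': array([ 0.01703647, -0.01547801, -0.02133933]), 'grip_width': 0.08536218087649279}
```

```bash
cd pics
python3 - <<'E'
import cv2
a=cv2.imread('top1.png'); cv2.imwrite('t1c.png',cv2.resize(a[110:310,60:400],None,fx=2.3,fy=2.3,interpolation=cv2.INTER_CUBIC))
E
```

```text
(no output)
```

View pics/t1c.png

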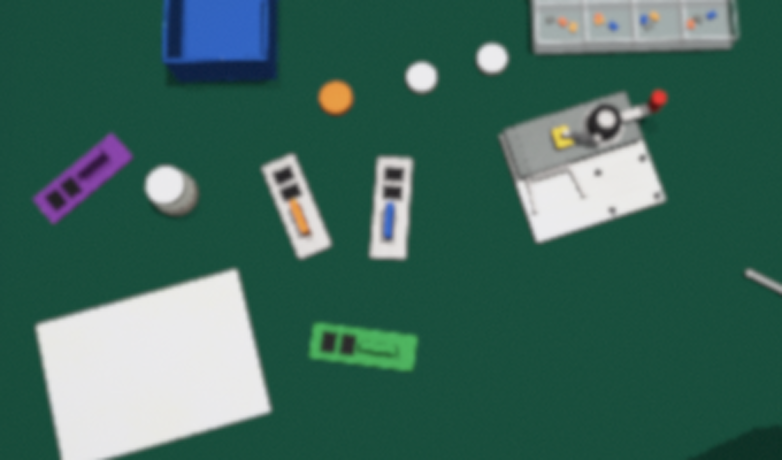

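View pics/side1.png

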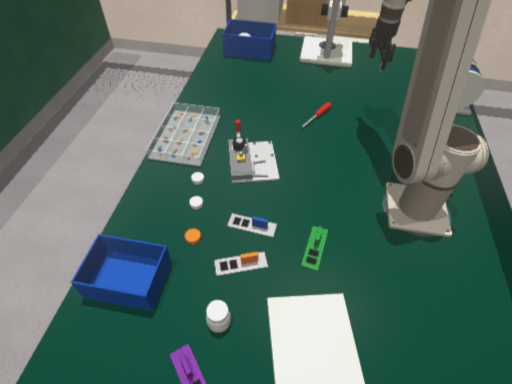

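The pictures show the real carrier (white plate, orange fin) at top (188,199) and side (241,263). Its samples are on the far side, so the leading edge points away from the robot. The fixture is at top ~(311,180), yawed about 17°. The green, purple and blue carriers are look-alikes. Next I refine the poses by fitting edges.

```bash
cat >> h.py <<'E'
from scipy.optimize import minimize
from scipy.ndimage import map_coordinates, gaussian_filter
def red(p): return gaussian_filter(p['frame'][...,0].astype(float),0.7)
def fitrect(ps,x0,edges,z,d=.004):
    # edges: list of ((ax,ay),(bx,by),(nx,ny)) in body frame, n outward
    ims=[red(p) for p in ps]
    def cost(q,which=None):
        c,s=np.cos(q[2]),np.sin(q[2]); R=np.array([[c,-s],[s,c]]); tot=0
        for i,(p,im) in enumerate(zip(ps,ims)):
            for a,b,n in edges:
                P=np.linspace(a,b,40)
                for sg in (1,-1):
                    W=(P+sg*d*np.array(n))@R.T+q[:2]
                    C=np.c_[W,np.full(40,z),np.ones(40)]@p['camera_from_world'].T
                    u=p['cx']-p['fx']*C[:,0]/C[:,2]; v=p['cy']+p['fy']*C[:,1]/C[:,2]
                    tot+=sg*map_coordinates(im,[v,u],order=1,mode='nearest').mean()
        return tot
    r=minimize(cost,x0,method='Nelder-Mead',options=dict(initial_simplex=np.array(x0)+np.array([[0,0,0],[.008,0,0],[0,.008,0],[0,0,.1]]),xatol=1e-5,fatol=1e-4))
    return r.x,r.fun/len(edges)/len(ps)
m=.001
PLATE=[((-.095,.1),(-.02,.1),(0,1)),((-.1,-.095),(-.1,.095),(-1,0)),((-.095,-.1),(-.02,-.1),(0,-1))]
CAR=[((-.07,.025),(.07,.025),(0,1)),((-.07,-.025),(.07,-.025),(0,-1)),((.075,-.022),(.075,.022),(1,0)),((-.075,-.022),(-.075,.022),(-1,0))]
E
python3 - <<'E'
from h import *
ps=[camera('top'),camera('side')]
for sel in ([ps[0]],[ps[1]],ps):
    print('fix',fitrect(sel,[.589,-.108,.3],PLATE,.01))
    print('car',fitrect(sel,[.533,.316,.35],CAR,.006))
# fin by color
for p in ps:
    P=cloud(p); f=p['frame'].astype(int); m=(f[...,0]>150)&(f[...,2]<110)&(f[...,1]<170)&(np.hypot(P[...,0]-.533,P[...,1]-.316)<.1)
    m&=P[...,2]>.04; print('fin',m.sum(),P[m].mean(0)); 
    q=P[(np.hypot(P[...,0]-.589,P[...,1]+.108)<.12)&(P[...,2]>.069)]; print('post',len(q),np.median(q,0))
E
```

```text
fix (array([ 0.58840641, -0.10620489,  0.29073026]), np.float64(-119.44705730533128))
car (array([0.53009444, 0.3142041 , 0.38368103]), np.float64(-110.95724307170073))
fix (array([ 0.58924516, -0.10436146,  0.28821677]), np.float64(-91.69802164073963))
car (array([0.53005717, 0.31393112, 0.38991382]), np.float64(-131.2130683257243))
fix (array([ 0.58889148, -0.10556708,  0.29086419]), np.float64(-104.70454624216141))
car (array([0.5300318 , 0.31406229, 0.38703478]), np.float64(-121.048360932425))
fin 39 [0.50408401 0.30378022 0.0454391 ]
post 59 [ 0.63965741 -0.14709565  0.07329849]
fin 69 [0.5067746  0.30675972 0.04419331]
post 45 [ 0.6456685  -0.2035572   0.08138144]
```

```bash
cat >> h.py <<'E'
from scipy.spatial.transform import Rotation as Ro
FX=np.array([.589,-.1055]); FY=.290
def fw(x,y):
    c,s=np.cos(FY),np.sin(FY); return FX+np.array([c*x-s*y,s*x+c*y])
def go(target,yaw=None):
    """shift in tool axes (mm) from the measured pose to target, and turn about tool x to get jaws along yaw+90deg"""
    o=get_obs(); R=Ro.from_quat(o['tool_rot']); print('t',o['clock'],'tcp',np.round(o['eef_pos'],4),'f',np.round(o['ft_force'],1),'w',round(o['grip_width'],4))
    print('axes',np.round(R.as_matrix(),3).tolist())
    if yaw is not None:
        c,s=np.cos(yaw),np.sin(yaw)
        for k in (1,-1):
            T=Ro.from_matrix(np.array([[0,-k*s,-k*c],[0,k*c,-k*s],[-1,0,0]]).round(9)); assert np.linalg.det(T.as_matrix())>0
            print('turn',k,np.round((R.inv()*T).as_rotvec(),4))
    print('shift now axes',np.round(R.inv().apply(np.array(target)-o['eef_pos'])*1000,1))
    return R
E
python3 - <<'E'
from h import *
go([.5069,.3046,.12],.387)
print(get_obs()['joint_pos'])
E
```

```text
t 1.1 tcp [ 0.1812 -0.466   0.2313] f [ 0.4 -0.3 -0.1] w 0.0856
axes [[0.0, 0.362, -0.932], [0.0, -0.932, -0.362], [-1.0, -0.0, -0.0]]Traceback (most recent call last):
  File "<stdin>", line 2, in <module>
  File "h.py", line 43, in go
    T=Ro.from_matrix(np.array([[0,-k*s,-k*c],[0,k*c,-k*s],[-1,0,0]]).round(9)); assert np.linalg.det(T.as_matrix())>0
  File "scipy/spatial/transform/_rotation.pyx", line 1143, in scipy.spatial.transform._rotation.Rotation.from_matrix
ValueError: Non-positive determinant (left-handed or null coordinate frame) in rotation matrix 0: [[ 0.         -0.37741198 -0.92604546]
 [ 0.          0.92604546 -0.37741198]
 [-1.          0.          0.        ]].
```

```bash
sed -i 's/\[0,-k\*s,-k\*c\],\[0,k\*c,-k\*s\]/[0,-k*s,k*c],[0,k*c,k*s]/' h.py
python3 - <<'E'
from h import *
go([.5069,.3046,.12],.387)
E
```

```text
t 1.1 tcp [ 0.1812 -0.466   0.2313] f [ 0.4 -0.3 -0.1] w 0.0856
axes [[0.0, 0.362, -0.932], [0.0, -0.932, -0.362], [-1.0, -0.0, -0.0]]
turn 1 [3.1254 0.     0.    ]
turn -1 [-0.0162 -0.      0.    ]
shift now axes [ 111.3 -600.2 -582.8]
```

Call:
play_rows(
  plan=[
    [0,0,0,-0.12,0,0,-1],
    [0,0,0,-0.12,0,0,-1],
    [0,0,0,-0.12,0,0,-1],
  ],
)

```text
clock: 1.35
eef_pos: [0.1812, -0.466, 0.2313]
tool_rot: [0.66, 0.255, -0.66, 0.255]
ft_force: [0.7, 0.2, 0.7]
grip_width: 0.0857
```

Run:
```python
from h import *
go([.5069,.3046,.12],.387)
print(get_obs()['joint_pos'])
```

```text
t 1.35 tcp [ 0.1812 -0.466   0.2313] f [0.7 0.2 0.7] w 0.0857
axes [[0.0, 0.672, -0.741], [0.0, -0.741, -0.672], [-1.0, 0.0, -0.0]]
turn 1 [-2.7919  0.     -0.    ]
turn -1 [ 0.3497 -0.     -0.    ]
shift now axes [ 111.3 -351.9 -759. ]
[-1.20000348e+00  2.40589187e-01  5.00614908e-03  1.33521047e+00
  9.18770147e-06  1.20487833e+00]
```

Call:
play_rows(
  plan=[
    [0,0,0,-0.12,0,0,-1],
    [0,0,0,-0.12,0,0,-1],
    [0,0,0,-0.12,0,0,-1],
    [0,0,0,-0.12,0,0,-1],
    [0,0,0,-0.12,0,0,-1],
    [0,0,0,-0.12,0,0,-1],
    [0,0,0,-0.12,0,0,-1],
    [0,0,0,-0.12,0,0,-1],
    [0,0,0,-0.12,0,0,-1],
    [0,0,0,-0.12,0,0,-1],
    [0,0,0,-0.12,0,0,-1],
    [0,0,0,-0.12,0,0,-1],
    [0,0,0,-0.12,0,0,-1],
    [0,0,0,-0.12,0,0,-1],
    [0,0,0,-0.12,0,0,-1],
    [0,0,0,-0.12,0,0,-1],
    [0,0,0,-0.12,0,0,-1],
    [0,0,0,-0.12,0,0,-1],
    [0,0,0,-0.12,0,0,-1],
    [0,0,0,-0.12,0,0,-1],
  ],
)

```text
clock: 3.02
eef_pos: [0.1812, -0.466, 0.2313]
tool_rot: [0.002, 0.707, -0.002, 0.707]
ft_force: [0.5, -0.3, -0.2]
grip_width: 0.0849
```

Call:
play_rows(
  plan=[
    [0,0,0,-0.12,0,0,-1],
    [0,0,0,-0.12,0,0,-1],
    [0,0,0,-0.12,0,0,-1],
    [0,0,0,-0.032,0,0,-1],
  ],
)

```text
clock: 3.35
eef_pos: [0.1812, -0.466, 0.2313]
tool_rot: [-0.136, 0.694, 0.136, 0.694]
ft_force: [-0.3, -0.2, -0.5]
grip_width: 0.0855
```

Run:
```python
from h import *
go([.5069,.3046,.12],.387)
```

```text
t 3.35 tcp [ 0.1812 -0.466   0.2313] f [-0.3 -0.2 -0.5] w 0.0855
axes [[-0.0, -0.376, 0.927], [0.0, 0.927, 0.376], [-1.0, 0.0, -0.0]]
turn 1 [-0.0013 -0.     -0.    ]
turn -1 [ 3.1403 -0.      0.    ]
shift now axes [111.3 591.5 591.7]
```

Call:
play_rows(
  plan=[
    [0,10,10,0,0,0,-1],
    [0,20,20,0,0,0,-1],
    [0,25,25,0,0,0,-1],
    [0,25,25,0,0,0,-1],
    [0,25,25,0,0,0,-1],
    [0,25,25,0,0,0,-1],
    [0,25,25,0,0,0,-1],
    [0,25,25,0,0,0,-1],
    [0,25,25,0,0,0,-1],
    [0,25,25,0,0,0,-1],
    [0,25,25,0,0,0,-1],
    [0,25,25,0,0,0,-1],
    [0,25,25,0,0,0,-1],
    [0,25,25,0,0,0,-1],
    [0,25,25,0,0,0,-1],
    [0,25,25,0,0,0,-1],
    [0,25,25,0,0,0,-1],
    [0,25,25,0,0,0,-1],
    [0,25,25,0,0,0,-1],
    [0,25,25,0,0,0,-1],
  ],
)

```text
clock: 5.02
eef_pos: [0.4485, 0.16, 0.2314]
tool_rot: [-0.134, 0.694, 0.134, 0.694]
ft_force: [-0.2, -0.6, 0.0]
grip_width: 0.0856
```

Call:
play_rows(
  plan=[
    [20,25,25,0,0,0,-1],
    [25,25,25,0,0,0,-1],
    [30,25,25,0,0,0,-1],
    [25,20,20,0,0,0,-1],
    [11,17,17,0,0,0,-1],
    [0,0,0,0,0,0,-1],
  ],
)

```text
clock: 5.52
eef_pos: [0.5078, 0.3023, 0.1197]
tool_rot: [-0.135, 0.696, 0.135, 0.692]
ft_force: [-0.4, -0.1, 0.4]
grip_width: 0.0848
```

Run:
```python
from h import *
go([.5069,.3046,.015],.387)
ps=[camera('top'),camera('side')]
for p in ps: print(fitrect([p],[.530,.314,.387],CAR,.006))
print(get_obs()['joint_pos'])
```

```text
t 5.5167 tcp [0.5078 0.3023 0.1197] f [-0.4 -0.1  0.4] w 0.0848
axes [[-0.004, -0.376, 0.927], [-0.001, 0.927, 0.376], [-1.0, 0.0, -0.005]]
turn 1 [-0.002  -0.0046 -0.0004]
turn -1 [ 3.1396e+00 -6.0000e-04  7.3000e-03]
shift now axes [104.7   2.5   0.5]
(array([0.54571198, 0.28313285, 0.66474926]), np.float64(-20.009457204577224))
(array([0.53004504, 0.31408473, 0.3869839 ]), np.float64(-124.86274016834179))
[ 5.32993223e-01  4.82773400e-01  6.99042714e-02  1.16054740e+00
 -2.86693903e-04  1.50356585e-01]
```

Call:
play_rows(
  plan=[
    [15,2,0,0,0,0,-1],
    [25,0,0,0,0,0,-1],
    [25,0,0,0,0,0,-1],
    [20,0,0,0,0,0,-1],
    [12,0,0,0,0,0,-1],
    [7,0,0,0,0,0,-1],
    [0,0,0,0,0,0,-1],
    [0,0,0,0,0,0,1],
    [0,0,0,0,0,0,1],
    [0,0,0,0,0,0,1],
    [0,0,0,0,0,0,1],
    [0,0,0,0,0,0,1],
    [0,0,0,0,0,0,1],
    [0,0,0,0,0,0,1],
    [0,0,0,0,0,0,1],
  ],
)

```text
clock: 6.87
eef_pos: [0.5081, 0.3015, 0.021]
tool_rot: [-0.134, 0.694, 0.134, 0.695]
ft_force: [-0.9, 0.9, 4.2]
grip_width: 0.0109
```

Run:
```python
from h import *
go([.5069,.3046,.015],.387)
```

```text
t 6.8667 tcp [0.5081 0.3015 0.021 ] f [-0.9  0.9  4.2] w 0.0109
axes [[0.001, -0.372, 0.928], [0.001, 0.928, 0.372], [-1.0, 0.0, 0.001]]
turn 1 [-0.0056  0.0013 -0.0004]
turn -1 [ 3.136e+00 -6.000e-04 -2.000e-03]
shift now axes [ 6.   3.3 -0. ]
```

Call:
play_rows(
  plan=[
    [-8,0,0,0,0,0,1],
    [-15,0,0,0,0,0,1],
    [-20,0,0,0,0,0,1],
    [-20,0,0,0,0,0,1],
    [-17,0,0,0,0,0,1],
    [-8,0,0,0,0,0,1],
    [0,0,0,0,0,0,1],
  ],
)

```text
clock: 7.45
eef_pos: [0.5089, 0.3016, 0.1104]
tool_rot: [-0.134, 0.693, 0.134, 0.696]
ft_force: [-0.3, -0.4, -1.2]
grip_width: 0.0109
```

Run:
```python
from h import *
x,y=fw(-155,.0) if 0 else fw(-.155,.050)
print(x,y); go([x,y,.110],.290)
p=camera('side'); save(p,'side2.png')
cv2.imwrite('pics/s2c.png',cv2.resize(cv2.imread('pics/side2.png')[150:330,150:390],None,fx=3,fy=3,interpolation=cv2.INTER_CUBIC))
```

```text
0.4261745880402901 -0.10191040111561464
t 7.45 tcp [0.5089 0.3016 0.1104] f [-0.3 -0.4 -1.2] w 0.0109
axes [[0.003, -0.372, 0.928], [0.002, 0.928, 0.372], [-1.0, 0.0, 0.004]]
turn 1 [ 0.0911  0.0037 -0.0006]
turn -1 [-3.0505e+00  9.0000e-04  5.6000e-03]
shift now axes [  -0.6 -343.8 -226.9]
```

View pics/s2c.png

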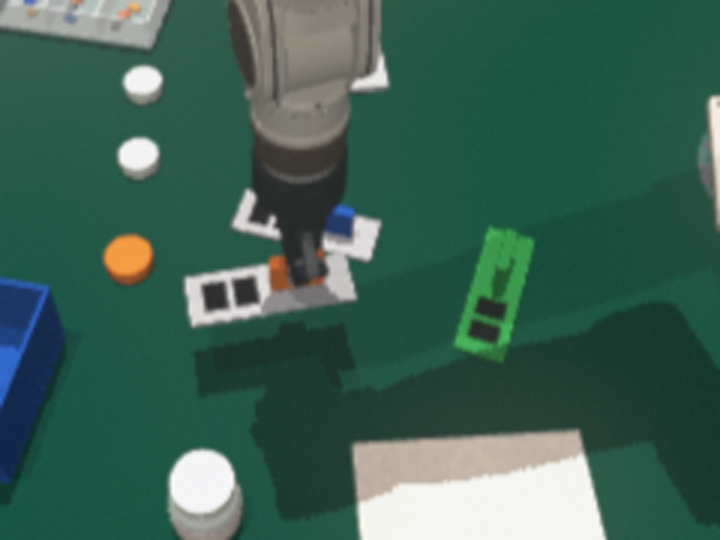

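Call:
play_rows(
  plan=[
    [0,0,0,0.091,0,0,1],
    [0,-7.5,-4,0,0,0,1],
    [0,-15,-8,0,0,0,1],
    [0,-22.5,-12,0,0,0,1],
    [0,-22.5,-12,0,0,0,1],
    [0,-22.5,-12,0,0,0,1],
    [0,-22.5,-12,0,0,0,1],
    [0,-22.5,-12,0,0,0,1],
    [0,-22.5,-12,0,0,0,1],
    [0,-22.5,-12,0,0,0,1],
    [0,-22.5,-12,0,0,0,1],
    [0,-22.5,-12,0,0,0,1],
    [0,-22.5,-12,0,0,0,1],
    [0,-22.5,-12,0,0,0,1],
    [0,-22.5,-12,0,0,0,1],
    [0,-22.5,-12,0,0,0,1],
    [0,-22.5,-12,0,0,0,1],
    [0,-15,-8,0,0,0,1],
    [0,-8,-6,0,0,0,1],
    [0,0,0,0,0,0,1],
  ],
)

```text
clock: 9.17
eef_pos: [0.4232, -0.1013, 0.1074]
tool_rot: [-0.101, 0.701, 0.102, 0.699]
ft_force: [0.3, 0.5, -1.7]
grip_width: 0.0107
```

Run:
```python
from h import *
x,y=fw(-.155,.050)
go([x,y,.035],.290)
ps=[camera('top'),camera('side')]
print(go and fw(-.13,.05))
for p in ps: print('fit',fitrect([p],[*fw(-.13,.05),.29],CAR,.0955))
p=ps[1]; save(p,'side3.png'); print(proj(p,[*fw(-.13,.05),.0955]))
print(proj(ps[0],[*fw(-.13,.05),.0955]))
a=p['frame'][110:250,190:370,::-1];b=ps[0]['frame'][130:270,230:410,::-1]
cv2.imwrite('pics/c3.png',cv2.resize(np.hstack([a,b]),None,fx=2.2,fy=2.2,interpolation=cv2.INTER_CUBIC))
```

```text
t 9.1667 tcp [ 0.4232 -0.1013  0.1074] f [ 0.3  0.5 -1.7] w 0.0107
axes [[-0.003, -0.284, 0.959], [0.0, 0.959, 0.284], [-1.0, 0.001, -0.002]]
turn 1 [-0.0018 -0.0025 -0.0008]
turn -1 [ 3.1397e+00 -1.2000e-03  3.9000e-03]
shift now axes [72.4 -1.5  2.9]
[ 0.45013068 -0.0947616 ]
fit (array([ 0.44885148, -0.09053275,  0.23991355]), np.float64(-10.006688245008235))
fit (array([ 0.44637452, -0.08789682,  0.25960987]), np.float64(-47.14408771792948))
(287.7, 150.0)
(313.5, 214.7)
```

View pics/c3.png

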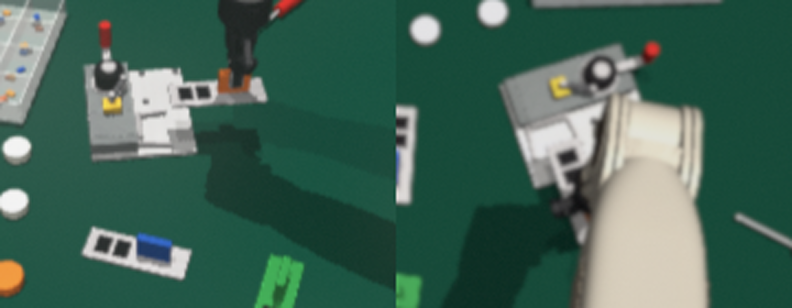

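Call:
play_rows(
  plan=[
    [8,-1,2,0,0,0,1],
    [15,0,0,0,0,0,1],
    [15,0,0,0,0,0,1],
    [15,0,0,0,0,0,1],
    [10,0,0,0,0,0,1],
    [7,0,0,0,0,0,1],
    [3,0,0,0,0,0,1],
    [0,0,0,0,0,0,1],
  ],
)

```text
clock: 9.93
eef_pos: [0.4269, -0.0995, 0.0345]
tool_rot: [-0.103, 0.7, 0.103, 0.699]
ft_force: [0.5, 0.9, -1.3]
grip_width: 0.0108
```

Run:
```python
from h import *
x,y=fw(-.155,.050)
go([x,y,.033],.290)
p=camera('side')
print(fitrect([p],[*fw(-.13,.05),.29],CAR[:2],.0185))
for q in ((-.055,.025),(-.055,.075),(-.205,.075),(-.205,.025)): print(proj(p,[*fw(*q),.0185]))
t=pinpoint('carrier_orange',p); print([(np.round(r['centre'],4),r['confidence']) for r in t])
cv2.imwrite('pics/c4.png',cv2.resize(p['frame'][125:215,215:345,::-1],None,fx=6,fy=6,interpolation=cv2.INTER_CUBIC))
```

```text
t 9.9333 tcp [ 0.4269 -0.0995  0.0345] f [ 0.5  0.9 -1.3] w 0.0108
axes [[-0.002, -0.288, 0.958], [0.0, 0.958, 0.288], [-1.0, 0.001, -0.001]]
turn 1 [ 0.0016 -0.0014 -0.0009]
turn -1 [-3.1399e+00  1.4000e-03 -2.1000e-03]
shift now axes [ 1.5 -2.1 -1.3]
(array([ 0.44275384, -0.09297703,  0.25167869]), np.float64(-39.952677232881705))
(264.3, 162.3)
(266.0, 172.2)
(307.6, 169.5)
(304.8, 159.8)
[(array([ 0.4546, -0.0916,  0.0169]), 0.88), (array([ 0.5823,  0.6372, -0.0032]), 0.88), (array([0.3242, 0.2145, 0.    ]), 0.68)]
```

View pics/c4.png

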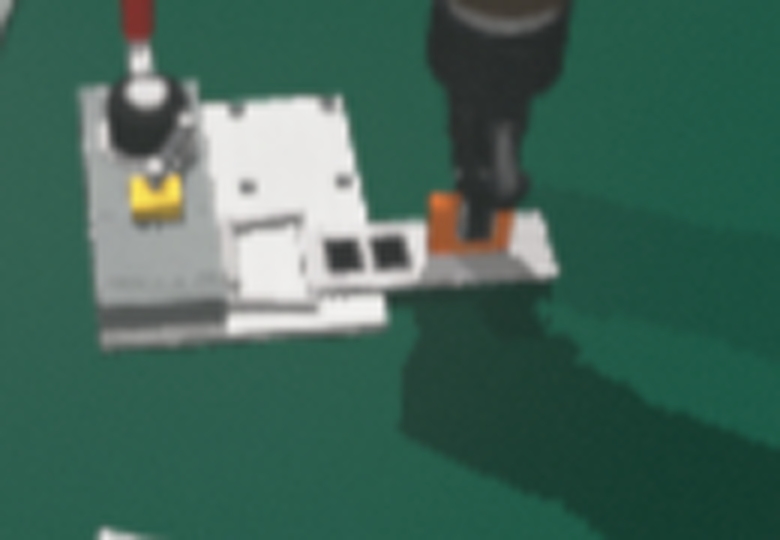

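Call:
play_rows(
  plan=[
    [0,-0.5,4,0,0,0,1],
    [0,-0.5,8,0,0,0,1],
    [0,-0.5,8,0,0,0,1],
    [0,-0.5,8,0,0,0,1],
    [0,0,8,0,0,0,1],
    [0,0,6,0,0,0,1],
    [0,0,4,0,0,0,1],
    [0,0,0,0,0,0,1],
  ],
)

```text
clock: 10.7
eef_pos: [0.4731, -0.0888, 0.0353]
tool_rot: [-0.103, 0.699, 0.102, 0.7]
ft_force: [0.9, -0.5, -1.7]
grip_width: 0.0107
```

Run:
```python
from h import *
x,y=fw(-.045,.050)
go([x,y,.033],.290)
p=camera('side')
cv2.imwrite('pics/c5.png',cv2.resize(p['frame'][125:215,215:345,::-1],None,fx=6,fy=6,interpolation=cv2.INTER_CUBIC))
```

```text
t 10.7 tcp [ 0.4731 -0.0888  0.0353] f [ 0.9 -0.5 -1.7] w 0.0107
axes [[0.001, -0.287, 0.958], [-0.0, 0.958, 0.287], [-1.0, -0.0, 0.001]]
turn 1 [0.0009 0.0008 0.0003]
turn -1 [-3.1407e+00 -5.0000e-04  1.3000e-03]
shift now axes [ 2.4  0.8 61.3]
```

View pics/c5.png

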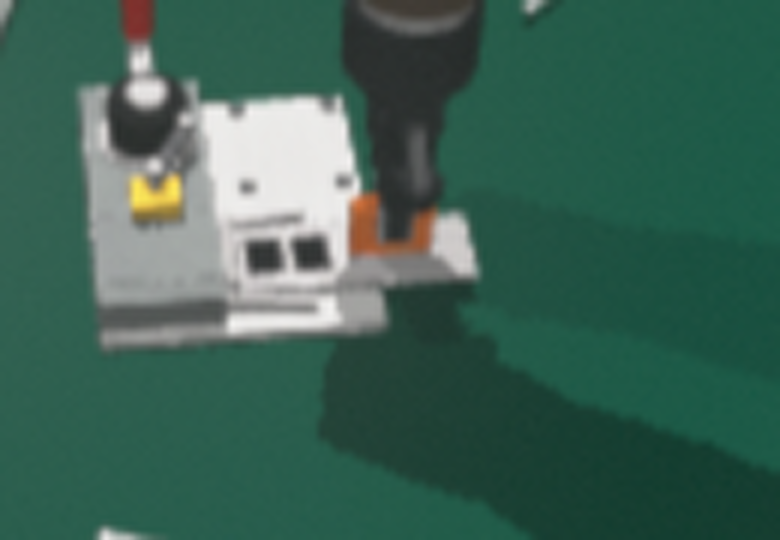

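Call:
play_rows(
  plan=[
    [2.5,0.5,0,0,0,0,1],
    [0,0,3,0,0,0,1],
    [0,0,6,0,0,0,1],
    [0,0,8,0,0,0,1],
    [0,0,8,0,0,0,1],
    [0,0,8,0,0,0,1],
    [0,0,6,0,0,0,1],
    [0,0,4,0,0,0,1],
    [0,0,0,0,0,0,1],
  ],
)

```text
clock: 11.5
eef_pos: [0.5142, -0.0759, 0.0328]
tool_rot: [-0.103, 0.699, 0.102, 0.7]
ft_force: [-0.7, 0.0, -2.2]
grip_width: 0.0109
```

Run:
```python
from h import *
x,y=fw(-.045,.050)
go([x,y,.032],.290)
```

```text
t 11.5 tcp [ 0.5142 -0.0759  0.0328] f [-0.7  0.  -2.2] w 0.0109
axes [[0.001, -0.287, 0.958], [-0.0, 0.958, 0.287], [-1.0, -0.0, 0.001]]
turn 1 [0.0009 0.0009 0.0003]
turn -1 [-3.1407e+00 -5.0000e-04  1.4000e-03]
shift now axes [ 0.8  0.3 18.2]
```

Call:
play_rows(
  plan=[
    [0,0,4,0,0,0,1],
    [0.5,0,6,0,0,0,1],
    [0,0,4,0,0,0,1],
    [0,0,2,0,0,0,1],
    [0,0,1,0,0,0,1],
    [0,0,0,0,0,0,1],
  ],
)

```text
clock: 12.0
eef_pos: [0.5294, -0.0713, 0.0323]
tool_rot: [-0.102, 0.7, 0.102, 0.7]
ft_force: [0.3, -0.2, -1.9]
grip_width: 0.0108
```

Call:
play_rows(
  plan=[
    [0,0,1,0,0,0,1],
    [0,0,1,0,0,0,1],
    [0,0,0,0,0,0,1],
  ],
)

```text
clock: 12.25
eef_pos: [0.5313, -0.0708, 0.0324]
tool_rot: [-0.102, 0.7, 0.102, 0.7]
ft_force: [0.6, -0.0, -1.4]
grip_width: 0.011
```

Call:
play_rows(
  plan=[
    [0,0,1,0,0,0,1],
    [0,0,1,0,0,0,1],
    [0,0,0,0,0,0,1],
  ],
)

```text
clock: 12.5
eef_pos: [0.5322, -0.0703, 0.0321]
tool_rot: [-0.102, 0.7, 0.102, 0.699]
ft_force: [-2.8, -0.4, -0.4]
grip_width: 0.0107
```

Call:
play_rows(
  plan=[
    [0,0,1,0,0,0,1],
    [0,0,1,0,0,0,1],
    [0,0,0,0,0,0,1],
  ],
)

```text
clock: 12.75
eef_pos: [0.5322, -0.0701, 0.0316]
tool_rot: [-0.102, 0.702, 0.102, 0.698]
ft_force: [-6.3, -1.7, 0.5]
grip_width: 0.0106
```

Call:
play_rows(
  plan=[
    [0,0,1,0,0,0,1],
    [0,0,1,0,0,0,1],
    [0,0,0,0,0,0,1],
  ],
)

```text
clock: 13.0
eef_pos: [0.5322, -0.0701, 0.0315]
tool_rot: [-0.102, 0.703, 0.102, 0.696]
ft_force: [-11.5, -3.4, 5.4]
grip_width: 0.0109
```

Call:
play_rows(
  plan=[
    [0.5,0,-2,0,0,0,1],
    [0.5,0,-1,0,0,0,1],
    [0,0,0,0,0,0,1],
    [0,0,0,0,0,0,-1],
    [0,0,0,0,0,0,-1],
    [0,0,0,0,0,0,-1],
    [0,0,0,0,0,0,-1],
    [0,0,0,0,0,0,-1],
    [0,0,0,0,0,0,-1],
    [0,0,-1,0,0,0,-1],
    [-10,0,0,0,0,0,-1],
    [-25,0,0,0,0,0,-1],
    [-35,0,0,0,0,0,-1],
    [-35,0,0,0,0,0,-1],
    [-35,0,0,0,0,0,-1],
    [-15,0,0,0,0,0,-1],
    [0,0,0,0,0,0,-1],
  ],
)

```text
clock: 14.42
eef_pos: [0.5361, -0.0706, 0.1923]
tool_rot: [-0.103, 0.696, 0.101, 0.703]
ft_force: [0.2, -0.4, 0.9]
grip_width: 0.0851
```

Run:
```python
from h import *
L=np.array(fw(.03,-.045)); print('axis',L)
go([*fw(.03,-.045-.075),.15],.290)
print(get_obs()['joint_pos'])
ps=[camera('top'),camera('side')]
for p in ps:
    print('fix',fitrect([p],[.589,-.1055,.29],PLATE[:1]+PLATE[2:]+PLATE[1:2],.01))
    print('car',fitrect([p],[*fw(-.02,.05),.29],[((-.07,.025),(0,.025),(0,1)),((-.07,-.025),(0,-.025),(0,-1)),CAR[3]],.016), fw(-.02,.05))
    for t in ['carrier_orange','lever_axis','lever_post']:
        print(t,[(np.round(r['centre'],3),round(r['confidence'],2)) for r in pinpoint(t,p)][:2])
    P=cloud(p); f=p['frame'].astype(int)
    m=(f[...,0]>110)&(f[...,1]<60)&(f[...,2]<60)&(np.hypot(P[...,0]-.65,P[...,1]+.21)<.05); print('red',m.sum(),P[m].mean(0),P[m].max(0))
p=ps[1]
cv2.imwrite('pics/c6.png',cv2.resize(p['frame'][105:195,215:345,::-1],None,fx=6,fy=6,interpolation=cv2.INTER_CUBIC))
```

```text
axis [ 0.63061517 -0.14004241]
t 14.4167 tcp [ 0.5361 -0.0706  0.1923] f [ 0.2 -0.4  0.9] w 0.0851
axes [[0.01, -0.286, 0.958], [-0.001, 0.958, 0.286], [-1.0, -0.004, 0.01]]
turn 1 [0.0002 0.0096 0.0042]
turn -1 [-3.1413 -0.0067  0.0151]
shift now axes [  43.7 -168.4   70.3]
[-1.30994915e-01  3.31846661e-01  2.68225415e-02  1.25526005e+00
  6.32589057e-05 -4.21205256e-01]
fix (array([ 0.58863488, -0.10499799,  0.28306105]), np.float64(-36.09448784325661))
car (array([ 0.54164359, -0.03588472,  0.30103131]), np.float64(-49.39561437329095)) [ 0.55553751 -0.06330685]
carrier_orange [(array([ 0.582,  0.63 , -0.002]), 0.71), (array([0.326, 0.219, 0.003]), 0.58)]
lever_axis []
lever_post []<stdin>:12: RuntimeWarning: Mean of empty slice.
  ret = um.true_divide(
Traceback (most recent call last):
ValueError: zero-size array to reduction operation maximum which has no identity
```

Call:
play_rows(
  plan=[
    [0,-12,5,0,0,0,-1],
    [0,-24,10,0,0,0,-1],
    [0,-32,13,0,0,0,-1],
    [0,-32,14,0,0,0,-1],
    [0,-32,13,0,0,0,-1],
    [0,-24,10,0,0,0,-1],
    [0,-12,5,0,0,0,-1],
    [0,0,0,0.12,0,0,-1],
    [0,0,0,0.12,0,0,-1],
    [0,0,0,0.12,0,0,-1],
    [0,0,0,0.12,0,0,-1],
    [0,0,0,0.12,0,0,-1],
    [0,0,0,0.12,0,0,-1],
    [0,0,0,0.12,0,0,-1],
    [0,0,0,0.12,0,0,-1],
    [0,0,0,0.12,0,0,-1],
    [0,0,0,0.12,0,0,-1],
    [0,0,0,0.12,0,0,-1],
    [0,0,0,0.12,0,0,-1],
    [0,0,0,0.13,0,0,-1],
  ],
)

```text
clock: 16.33
eef_pos: [0.6472, -0.2108, 0.1838]
tool_rot: [0.422, 0.568, -0.423, 0.566]
ft_force: [0.3, -0.3, -0.5]
grip_width: 0.0854
```

Run:
```python
from h import *
go([*fw(.03,-.045-.075),.063],.290-np.pi/2)
print(get_obs()['joint_pos'])
p=camera('side')
print('car',fitrect([p],[*fw(-.02,.05),.29],[((-.07,.025),(0,.025),(0,1)),((-.07,-.025),(0,-.025),(0,-1)),CAR[3]],.016), fw(-.02,.05))
for t in ['carrier_orange','lever_axis','lever_post']:
    print(t,[(np.round(r['centre'],3),round(r['confidence'],2)) for r in pinpoint(t,p)][:3])
P=cloud(p); f=p['frame'].astype(int)
m=(f[...,0]>150)&(f[...,2]<110)&(f[...,1]<170)&(f[...,1]>60)&(np.hypot(P[...,0]-.53,P[...,1]+.07)<.08)
print('fin',m.sum(),P[m&(P[...,2]>.05)].mean(0),'want',fw(-.045,.05))
cv2.imwrite('pics/c6.png',cv2.resize(p['frame'][95:195,215:345,::-1],None,fx=6,fy=6,interpolation=cv2.INTER_CUBIC))
```

```text
t 16.3333 tcp [ 0.6472 -0.2108  0.1838] f [ 0.3 -0.3 -0.5] w 0.0854
axes [[-0.004, 0.958, 0.286], [0.001, 0.286, -0.958], [-1.0, -0.003, -0.002]]
turn 1 [-0.     -0.0025  0.0035]
turn -1 [3.1416 0.0055 0.0038]
shift now axes [120.8   4.7   2.7]
[-3.14931159e-01  6.38305024e-01  4.94526417e-01  1.43126818e+00
  4.09403442e-05  9.65872991e-01]
car (array([ 0.55053166, -0.06122138,  0.3980513 ]), np.float64(-31.634832677112083)) [ 0.55553751 -0.06330685]
carrier_orange [(array([0.32 , 0.214, 0.003]), 0.97), (array([ 0.559, -0.062,  0.009]), 0.67), (array([ 0.582,  0.637, -0.002]), 0.67)]
lever_axis [(array([ 0.629, -0.142,  0.033]), 0.64), (array([ 0.561, -0.063,  0.01 ]), 0.16)]
lever_post [(array([ 0.651, -0.213,  0.075]), 0.57)]
fin 42 [ 0.53419461 -0.06689378  0.05403153] want [ 0.53158141 -0.07045566]
```

View pics/c6.png

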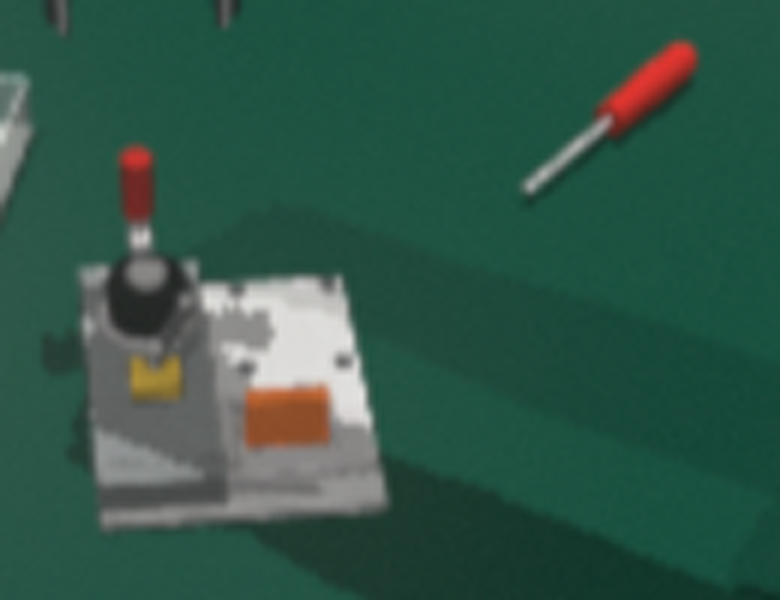

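The carrier is in the slot: the samples are hidden under the block and the fin is at crop (288,415). The post is at crop (137,183), between the jaws above it. Next I descend and grip the post.

Call:
play_rows(
  plan=[
    [10,3,2,0,0,0,-1],
    [20,2,1,0,0,0,-1],
    [25,0,0,0,0,0,-1],
    [25,0,0,0,0,0,-1],
    [20,0,0,0,0,0,-1],
    [12,0,0,0,0,0,-1],
    [6,0,0,0,0,0,-1],
    [0,0,0,0,0,0,-1],
  ],
)

```text
clock: 17.2
eef_pos: [0.6528, -0.2122, 0.0662]
tool_rot: [0.42, 0.57, -0.421, 0.567]
ft_force: [-0.8, -0.0, -1.1]
grip_width: 0.0851
```

Run:
```python
from h import *
go([*fw(.03,-.045-.075),.063],.290-np.pi/2)
```

```text
t 17.2 tcp [ 0.6528 -0.2122  0.0662] f [-0.8 -0.  -1.1] w 0.0851
axes [[-0.003, 0.956, 0.292], [0.001, 0.292, -0.956], [-1.0, -0.003, -0.002]]
turn 1 [ 0.0067 -0.002   0.0028]
turn -1 [-3.1349e+00 -4.4000e-03 -3.1000e-03]
shift now axes [ 3.2 -0.6 -0.5]
```

Call:
play_rows(
  plan=[
    [2,0,0,0,0,0,1],
    [0,0,0,0,0,0,1],
    [0,0,0,0,0,0,1],
    [0,0,0,0,0,0,1],
    [0,0,0,0,0,0,1],
    [0,0,0,0,0,0,1],
    [0,0,0,0,0,0,1],
    [0,0,0,0,0,0,1],
  ],
)

```text
clock: 17.87
eef_pos: [0.6541, -0.2129, 0.0674]
tool_rot: [0.421, 0.568, -0.421, 0.569]
ft_force: [-2.4, -0.2, 5.0]
grip_width: 0.0182
```

Call:
play_rows(
  plan=[
    [0,-5.25,-0.18,0.07,0,0,1],
    [0,-5.25,-0.18,0.07,0,0,1],
    [0,-5.25,-0.18,0.07,0,0,1],
    [0,-5.25,-0.18,0.07,0,0,1],
    [0,0,0,0,0,0,1],
  ],
)

```text
clock: 18.28
eef_pos: [0.6338, -0.2161, 0.0674]
tool_rot: [0.497, 0.503, -0.496, 0.505]
ft_force: [0.4, -0.7, 3.6]
grip_width: 0.0183
```

```bash
cat >> h.py <<'E'
def lev():
    o=get_obs(); d=o['eef_pos'][:2]-fw(.03,-.045); c,s=np.cos(FY),np.sin(FY); b=np.array([[c,s],[-s,c]])@d
    y=Ro.from_quat(o['tool_rot']).as_matrix()[:,1]
    print('theta',np.arctan2(-b[0],-b[1]),'r',np.hypot(*b),'tool theta',FY-np.arctan2(y[1],y[0]),'z',o['eef_pos'][2],'f',o['ft_force'].round(1),'w',o['grip_width'])
E
python3 -c "
from h import *; lev()"
```

```text
theta 0.24852274565238636 r 0.07612331851566344 tool theta 0.2750144309680741 z 0.06741393041554236 f [ 0.4 -0.7  3.6] w 0.018313990441632066
```

Call:
play_rows(
  plan=[
    [0,-5.25,-0.18,0.07,0,0,1],
    [0,-5.25,-0.18,0.07,0,0,1],
    [0,-5.25,-0.18,0.07,0,0,1],
    [0,-5.25,-0.18,0.07,0,0,1],
    [0,-5.25,-0.18,0.07,0,0,1],
    [0,-5.25,-0.18,0.07,0,0,1],
    [0,-5.25,-0.18,0.07,0,0,1],
    [0,-5.25,-0.18,0.07,0,0,1],
    [0,0,0,0,0,0,1],
  ],
)

```text
clock: 19.03
eef_pos: [0.5933, -0.205, 0.0674]
tool_rot: [0.616, 0.347, -0.616, 0.348]
ft_force: [-0.4, 0.2, 5.6]
grip_width: 0.0185
```

```bash
python3 -c "
from h import *; lev()"
```

```text
theta 0.8113138763414218 r 0.07491559320676701 tool theta 0.8345878303471757 z 0.06736537087809893 f [-0.4  0.2  5.6] w 0.018526679282730312
```

Call:
play_rows(
  plan=[
    [0,-5.25,-0.18,0.07,0,0,1],
    [0,-5.25,-0.18,0.07,0,0,1],
    [0,-5.25,-0.18,0.07,0,0,1],
    [0,-5.25,-0.18,0.07,0,0,1],
    [0,-5.25,-0.18,0.07,0,0,1],
    [0,-5.25,-0.18,0.07,0,0,1],
    [0,-5.25,-0.18,0.07,0,0,1],
    [0,-4,-0.1,0.05,0,0,1],
    [0,0,0,0,0,0,1],
    [0,0,0,0,0,0,1],
  ],
)

```text
clock: 19.87
eef_pos: [0.5659, -0.1754, 0.0673]
tool_rot: [0.687, 0.171, -0.686, 0.171]
ft_force: [-0.9, 1.5, 7.3]
grip_width: 0.0183
```

```bash
python3 -c "
from h import *; lev()"
```

```text
theta 1.361045538315018 r 0.07372426940339923 tool theta 1.3724442423441294 z 0.06734369878883355 f [-0.9  1.5  7.3] w 0.018276702973470445
```

Call:
play_rows(
  plan=[
    [0,0,0,0,0,0,-1],
    [0,0,0,0,0,0,-1],
    [0,0,0,0,0,0,-1],
    [0,0,0,0,0,0,-1],
    [0,0,0,0,0,0,-1],
    [0,0,0,0,0,0,-1],
    [-15,0,0,0,0,0,-1],
    [-30,0,0,0,0,0,-1],
    [-30,0,0,0,0,0,-1],
    [-30,0,0,0,0,0,-1],
    [-15,0,20,0,0,0,-1],
    [0,0,35,0,0,0,-1],
    [0,0,35,0,0,0,-1],
    [0,0,35,0,0,0,-1],
    [0,0,25,0,0,0,-1],
    [0,0,0,0,0,0,-1],
  ],
)

```text
clock: 21.2
eef_pos: [0.4288, -0.2473, 0.1865]
tool_rot: [-0.686, -0.169, 0.688, -0.169]
ft_force: [0.4, -0.1, -0.9]
grip_width: 0.0853
```

Run:
```python
from h import *
o=get_obs(); print(o['clock'],o['eef_pos'],o['ft_force'])
p=camera('side')
print('home',fw(-.02,.05),'post at 1.4:',fw(.03-.075*np.sin(1.4),-.045-.075*np.cos(1.4)))
for t in ['carrier_orange','lever_axis','lever_post','carrier_blue']:
    print(t,[(np.round(r['centre'],3),round(r['confidence'],2)) for r in pinpoint(t,p)][:3])
cv2.imwrite('pics/c7.png',cv2.resize(p['frame'][105:205,215:345,::-1],None,fx=6,fy=6,interpolation=cv2.INTER_CUBIC))
```

```text
21.2 [ 0.42880343 -0.24732353  0.18645265] [ 0.40423532 -0.09203829 -0.867252  ]
home [ 0.55553751 -0.06330685] post at 1.4: [ 0.56343776 -0.17339202]
carrier_orange [(array([ 0.578,  0.637, -0.002]), 0.9), (array([ 0.559, -0.06 ,  0.011]), 0.61), (array([0.326, 0.219, 0.002]), 0.58)]
lever_axis [(array([ 0.63 , -0.14 ,  0.039]), 0.75), (array([ 0.59 , -0.107,  0.001]), 0.55)]
lever_post [(array([ 0.563, -0.174,  0.073]), 0.65)]
carrier_blue [(array([ 0.524,  0.176, -0.002]), 0.78)]
```

View pics/c7.png

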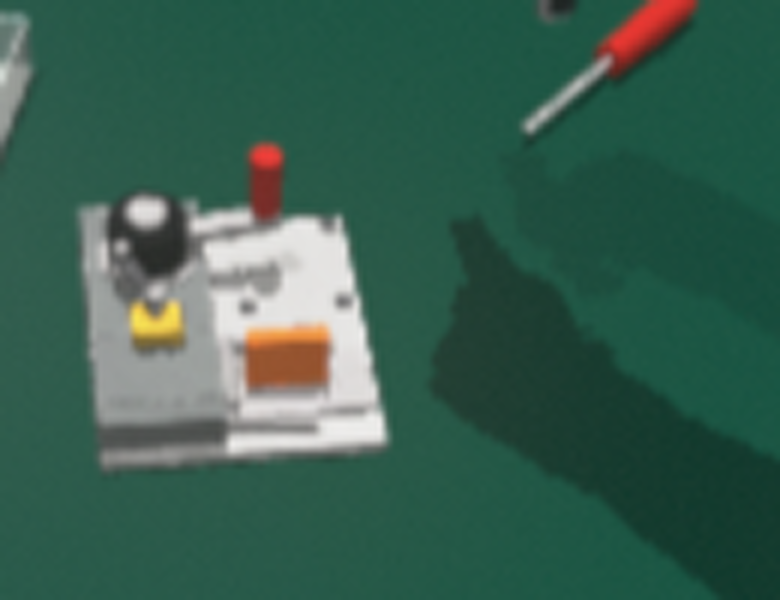

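The lever post is at crop (266,180), in its 1.4 position. The fin at crop (288,357) has not moved since the carrier was seated, and the arm is clear.

```bash
python3 -c "
from h import *; print(job_done())"
```

```text
the job is handed in; nothing more can be done
None
```

I slid the orange carrier into the slot until it was home, then turned the lever clockwise past its detent. I handed the job in at about 21 s on the robot's clock, against the 53 s limit.

**Carrier:** It stopped firmly against the end stop, with about 12 N of push and no further travel. The tool stopped within 1 mm of the position I calculated for home. The network put the carrier about 4 mm from its home point, which is within its stated accuracy.

**Lever:** I gripped the post and carried it round to about 1.37 rad, then let go. The network then put the post at (0.563, -0.174), and the calculated 1.4 rad position is (0.563, -0.173).

**At hand-in:** The gripper was open and clear, and the contact forces I read during the job stayed below about 13 N. The blue carrier had not moved; I did not re-measure the caps, jar or screwdriver, but the arm's path kept clear of them.

**Checks that disagreed:** Some edge fits of the carrier were unreliable because the arm hid part of it or its white plate lay over the white base. I relied on the tool position, the force and the pictures instead.

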